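# Set a clamp blank against the flip stop of the bar guide

## Task

On the bar guide, flip the stop flag down across the channel, then slide the aluminium blank along the channel up to the stop until the stop's spring pin is fully in, and press it firmly home there with about 10 N, gently, never ramming or squeezing the stop with 20 N or more. Leave the blank seated against the lowered stop, let go, and leave the two sockets, the bolt and the bearing ring standing around the guide where they are.

Things in the scene. Friction and masses are not known exactly. Their poses are not given: they have to be found in the camera images.
- guide: Bar guide fixed on the bench (z = 0): grey base plate 150 (x) x 560 (y) x 12 mm, origin at centre of underside. Channel along its y axis, centred on x = 0: floor z = 12 mm, 45 mm wide between steel fence (+x side, 12 mm thick, top z = 32, y -270..270) and low front rail (-x side, 12 mm thick, top z = 26, y -270..130). The blank is pushed along the guide's +y towards the stop.
- bar: The blank: plain aluminium bar 40 (x) x 160 (y) x 36 mm high, about 0.6 kg, loose in the channel with 2.5 mm play each side, y axis along the guide's. Origin at the centre of its underside. It slides with dry friction of a few N, different each time.
- bar_tail (a point): Centre of the blank's rear (-y) end face, 80 mm from its middle, 18 mm above its underside: the face to push on. At least 45 mm of the channel is free behind it.
- bracket: Aluminium bracket of the flip stop, fixed at the fence; axes parallel to the guide's, origin at bench height on the guide's x = 0 line. Its y along the guide (100 to 160 mm) is where the stop's blade comes down. The metal block with the hinge spans bracket x +36 to +68 mm, 48 mm wide in y, up to z = 76 mm. It carries flag, set screw and pin.
- flag_hinge (a point): Point on the flag's hinge axis, mid-width: bracket x = +50 mm, z = 66 mm; the axis is parallel to the guide's y. The flag is a steel arm 24 mm wide, 10 mm thick, reaching 74 mm from the hinge, with a blade 12 mm thick (y) and 36 mm wide hanging under it at 50 mm, then a round rod with a ball knob.
- flag (a joint): Flag angle (rad). 0 = fully down: arm level over the channel towards -x, blade hanging in the channel to z = 19 mm. Grows as it lifts; starts at about 2.0 to 2.1 (its end), tipped back past upright to the +x side. Pushed towards -x to below about 1.6 it overbalances and sinks down by its own weight in a second or two (damped). No latch.
- flag_knob (a point): Centre of the black ball knob (20 mm diameter) at the outer end of the flag's arm, 106 mm from the hinge axis, on a 10 mm round rod that is free from 74 to 96 mm. With the flag tipped back it stands about 158 mm above the bench, and is pushed from behind towards the guide's -x; with the flag down it is 66 mm above the bench, 56 mm to -x of the channel's middle.
- pin (a joint): Travel of the brass spring pin in the blade (m): 0 = out, 0.005 = in to its shoulder; pressed further, its rubber seat yields 1 mm per 5 N (not read here). 12 mm thick, along y at x = 0, 30 mm above the bench with the flag down, pointing to -y. Its spring (0.2 N) is weaker than the blank's friction, so a seated blank stays.
- pin_seat (a point): Point on the flag's blade, in its middle plane, on the pin's axis. The pin sits on a set screw whose setting is NOT measured and differs each time: the pin's free tip stands anywhere from 22 to 46 mm in front (-y) of this point, so it must be found by feel. 20 N or more on the stop would spoil its setting.
- socket_a: Dark steel impact socket standing on end, 40 mm diameter, 50 mm tall, in front of the guide's rail; origin at its underside. A bystander, to be left alone.
- socket_b: Bright steel socket standing on end, 32 mm diameter, 40 mm tall, behind the fence; origin at its underside. A bystander, to be left alone.
- bolt: Bolt standing on its head, 28 mm head, 45 mm tall, in front of the guide; origin at its underside. A bystander, to be left alone.
- bearing: Bearing ring lying flat, 64 mm diameter, 18 mm tall, behind the fence; origin at its underside. A bystander, to be left alone.
There are look-alikes about, which are no part of the job. What is shaped like the bar but pink is not meant.

How it is judged (in metres and radians):
On the way, in this order (a step that is already met when the one before it is completed fails the run):
1. the stop flag is fully down (within 0.08 rad) with the blank not yet at the stop (pin still out) (value of joint flag below 0.08 rad and value of joint pin below 0.002 m), for 0.2 s.
2. the blank is pressed home: pin in by more than 4 mm and 5 N or more between blank and stop for 0.2 s, flag down (value of joint flag below 0.08 rad and value of joint pin above 0.004 m and contact force between bar and bracket above 5 N), for 0.2 s.
At the end, for the whole second after the job is handed in: the flag is down (within 0.08 rad), the blank lies at rest (under 10 mm/s) flat in the channel (within 6 mm of its middle line, less than 4 mm above its floor, aligned within 0.08 rad) and still holds the spring pin in by more than 3 mm (value of joint flag below 0.08 rad and value of joint pin above 0.003 m and linear speed of bar below 0.01 m/s and x of bar in the frame of guide between -0.006 and 0.006 m and z of bar in the frame of guide below 0.016 m and angle between the y axis of bar and the y axis of guide, either way round below 0.08 rad); the robot touches nothing.
It fails at once if the blank is pressed on the stop with more than 20 N (contact force between bar and bracket above 20 N).
It fails at once if the robot presses on the stop with more than 25 N (contact force between any of the arm, the fingers and bracket above 25 N).
It fails at once if a socket, the bolt or the bearing ring is moved by more than 30 mm (distance of any of socket_a, socket_b, bolt, bearing from where it was at the start of the episode above 0.03 m).
It also fails if it takes over 72 s, if anything falls off the work surface, if the arm or the gripper's body presses on something with over 40 N, if the wrist force passes 120 N, or if a joint passes its speed limit or range.

## Robot

A 6-joint arm with a two-finger parallel gripper is mounted at the origin on the work surface. World frame = base frame: x ahead of the robot, y to its left, z up, the work surface at z = 0. Lengths are in m, angles in degrees, forces in N, time in s.
With the tool pointing down it reaches from about 0.275 to 0.725 m from the base axis. Payload 5.6 kg.
Tool frame: the origin (TCP) lies on the centre line of the jaws, within the pads' length; the fingertips stand 22 mm ahead of it and the grasp point (between the pads) lies 3 mm ahead of it; z points along the fingers, y is the line along which they close (so a half turn about z gives the same grasp; the last joint's range is limited). The gripper opens to 85 mm and grips with 20 to 120 N. Pads are 22 mm wide; open, the fingers measure 114 mm over their backs; the gripper's body (76 mm by 85 mm) begins 54 mm behind the grasp point. The pads swing forward as they close: fully open they stand 13 mm farther back than shut.
Start: joints at [-55.657, 14.616, 6.199, 0, -81.583, -16.306], TCP at [0.17, -0.523, 0.253] pointing down, gripper open.
Joint ranges: [-168.99, 168.99], [-69.2, 112.95], [-62.41, 85.93], [-164.36, 98.24], [-168.68, -3.75], [-174.98, 174.98]. Speed limits (degrees/s): [147.25, 147.25, 180, 180, 180, 180].

## Interface

Orientations are given as a 3x3 rotation matrix whose columns are the frame's x, y, z axes.
In Python, from station import manip gives the robot as it stands.
- The arm moves only by the tool carry_out, never from a script. Its argument "motion" is a list of rows, each an object of numbers: "x", "y", "z": the shift along the tool's x, y, z in m; "rx", "ry", "rz": the turn, a rotation vector about the tool's x, y, z in degrees; "claw": the opening in per cent of the stroke, from 0 (shut) to 100 (fully open). In form: [{"x": .., "y": .., "z": .., "rx": .., "ry": .., "rz": .., "claw": ..}, ...]. A call has exactly 5 rows; each row shifts and turns the commanded pose from where the row before left it, along the tool's axes as they then stand; what a row does not reach is not made up. A row lasts 1/8 s, in which the tool goes at most 62.5 mm and 10.7 degrees, less where a joint would pass 70% of its speed; a pose out of reach is approached as far as the arm can. A call is refused whole if a number of a shift passes 0.0625 or a number of a turn 10.7, either way. A call with a gripper value outside its range is refused whole. The fingers move at their own pace and stop on an object; the grip force is fixed at half the most. Time passes only in rows, so rows that do not move let the fingers close, or fill a call up. It gives the time, the measured TCP pose, the force, the opening and the grip force at its end, in the units of the state.
- manip.read_state(): the state, without advancing time (a new reading comes with each control period).
- manip.capture(name): name is "scene" or "top" or "wrist"; returns a dict with "img" (384x512x3 uint8, red, green, blue), "camera_matrix" (3x3 intrinsics, pixels), "k1" (the pictures are not rectified: a ray, as slopes to the right and down, at radius r is drawn at 1 + k1 r^2 times it, then the intrinsics apply), "view" (4x4, takes a point from world to camera coordinates). Camera axes: x right, y down, z forward; pixel columns grow to the right and rows downward; lengths in m; the calibration is good to about 2 mm. A picture is of the moment at which its call begins. There is no depth.
- manip.sign_off(): hands the job in; it is judged then, once.
Trained networks look in the newest picture that a camera, given by its name, has taken for a name from the list of things; names that differ only in an ending like _2 or _b are one class to them, and where a whole thing is asked for, a point or a joint stands for the part that bears it (a point fixed in the world has none). Each returns a list of dicts, best first, with "score" (0 to 1); they miss things now and then, are a little off and sometimes report something else, mostly with a low value. They report only what shows in the picture. A call takes as long as a camera call. They do not tell look-alikes from the thing itself.
- manip.masks_of(camera, target): "region" (384x512 bool, what is visible of it) and "box" ([centre column, centre row, width, height] in pixels, round what is visible of it).
The state is a dict: "time_s": time; "joint_pos": joint angles; "dq": joint speeds; "tau": joint torques, N m; "ee_pos": TCP position; "eef_rot": TCP orientation; "contact_force": force on the tool from outside, world axes, zero at the start; "moment": the same for the moment, N m; "finger_gap": finger opening in m; "finger_force": force on a finger pad.
Only numpy, scipy, OpenCV 4.12 (cv2) and the standard library are available. Lean on these libraries where they do the work, as an engineer would, in place of code of your own. Each camera call takes 0.05 s, during which the arm holds its last target. There are 200 camera calls.

## Working session

There is one attempt and no reset: what is moved stays moved. The work goes in short steps, Python scripts to look and compute and a tool call to move; the robot and the scene stay as the last step left them, time stands still between calls to the robot, and variables do not carry over. Pictures are saved under pics/ and viewed, at most 10 in all, crops included, and the job is handed in when it is done.

Besides the shell and the picture viewer there is one more tool, called after "Emit:" by a JSON object that holds its "name" and its "arguments". carry_out: Moves the arm, as the interface text tells. Its arguments: {"type":"object","properties":{"motion":{"type":"array","items":{"type":"object","properties":{"x":{"type":"number"},"y":{"type":"number"},"z":{"type":"number"},"rx":{"type":"number"},"ry":{"type":"number"},"rz":{"type":"number"},"claw":{"type":"number"}}}}},"required":["motion"]}

```bash
mkdir -p pics; cat > h.py <<'E'
import numpy as np, cv2
from station import manip
def ray(c,uv):
    K=np.array(c["camera_matrix"]);V=np.array(c["view"]);k=c["k1"]
    d=np.array([(uv[0]-K[0,2])/K[0,0],(uv[1]-K[1,2])/K[1,1]]);s=d.copy()
    for _ in range(20): s=d/(1+k*(s@s))
    R=V[:3,:3];o=-R.T@V[:3,3];return o,R.T@np.array([s[0],s[1],1])
def at_z(c,uv,z):
    o,d=ray(c,uv);return o+d*(z-o[2])/d[2]
def proj(c,p):
    K=np.array(c["camera_matrix"]);V=np.array(c["view"]);q=V[:3,:3]@np.array(p)+V[:3,3]
    s=q[:2]/q[2];s=s*(1+c["k1"]*(s@s));return np.array([K[0,0]*s[0]+K[0,2],K[1,1]*s[1]+K[1,2]])
def save(c,n): cv2.imwrite("pics/"+n,cv2.cvtColor(c["img"],cv2.COLOR_RGB2BGR))
E
python3 - <<'E'
from h import *
s=manip.read_state();print(s)
ims=[]
for n in("scene","top"):
    c=manip.capture(n);V=np.array(c["view"]);print(n,-V[:3,:3].T@V[:3,3],V[2,:3])
    save(c,n+"0.png")
    for t in("guide","bar","bracket","flag","flag_knob","socket_a","bolt","bearing"):
        for r in manip.masks_of(n,t)[:3]: print(n,t,round(r["score"],2),np.round(r["box"]),r["region"].sum())
E
```

```text
{'time_s': 0.0, 'joint_pos': array([-5.56557575e+01,  1.46507365e+01,  6.12961539e+00, -2.70214050e-02,
       -8.15847071e+01, -1.63065498e+01]), 'dq': array([ 0.07744505,  0.11235058, -0.06532459, -0.08602869,  0.01969527,
       -0.11971546]), 'tau': array([-1.03040766e-03, -3.86636353e+01,  2.37932432e+01,  5.36539033e+00,
       -6.36910438e-03, -3.62802405e-05]), 'ee_pos': array([ 0.17020861, -0.5225012 ,  0.25241021]), 'eef_rot': array([[-9.50874499e-01, -3.09575928e-01, -6.56828815e-04],
       [-3.09576617e-01,  9.50872820e-01,  1.78822887e-03],
       [ 7.09680561e-05,  1.90372007e-03, -9.99998185e-01]]), 'contact_force': array([-0.01844936,  0.03313149,  0.63672778]), 'moment': array([-0.00185998,  0.05864128, -0.0270911 ]), 'finger_force': 0.0, 'finger_gap': 0.08532898234170218}
scene [1.19334119 0.31553177 0.88560365] [-0.6079892  -0.38069894 -0.69671906]
scene guide 0.67 [295. 245. 209. 139.] 8571
scene bar 0.88 [251. 204.  60.  45.] 929
scene bar 0.86 [196. 151.  42.  42.] 782
scene bar 0.74 [405. 216.  59.  44.] 1139
scene bracket 0.61 [338. 259.  32.  44.] 835
scene flag 0.68 [336. 251.  27.  26.] 424
scene flag_knob 0.58 [335. 251.  32.  31.] 440
scene flag_knob 0.25 [246. 263.  26.  22.] 471
scene socket_a 0.83 [288. 190.  18.  27.] 308
scene socket_a 0.58 [205. 226.  16.  23.] 239
scene bolt 0.49 [345. 229.  15.  14.] 132
scene bearing 0.75 [246. 264.  24.  25.] 518
top [ 0.41071099 -0.0939189   1.09439575] [ 0.06203008 -0.00339891 -0.99806849]
top guide 0.96 [233. 181. 216.  82.] 10628
top guide 0.64 [169. 138.  22.  40.] 428
top bar 0.77 [282. 187.  63.  23.] 993
top bar 0.65 [142. 258.  43.  62.] 1165
top bar 0.61 [380. 234.  34.  67.] 1221
top bracket 0.74 [169. 139.  28.  42.] 531
top flag 0.65 [166. 138.  18.  37.] 400
top flag_knob 0.9 [167. 136.  22.  37.] 464
top socket_a 0.58 [303. 144.  14.  10.] 122
top bearing 0.88 [248. 132.  21.  29.] 338
```

```bash
python3 -c "
import cv2
cv2.imwrite('pics/top1.png',cv2.resize(cv2.imread('pics/top0.png'),(800,600),interpolation=2))
cv2.imwrite('pics/scene1.png',cv2.resize(cv2.imread('pics/scene0.png')[120:345,130:430],(800,600),interpolation=2))"
```

```text
(no output)
```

View pics/top1.png

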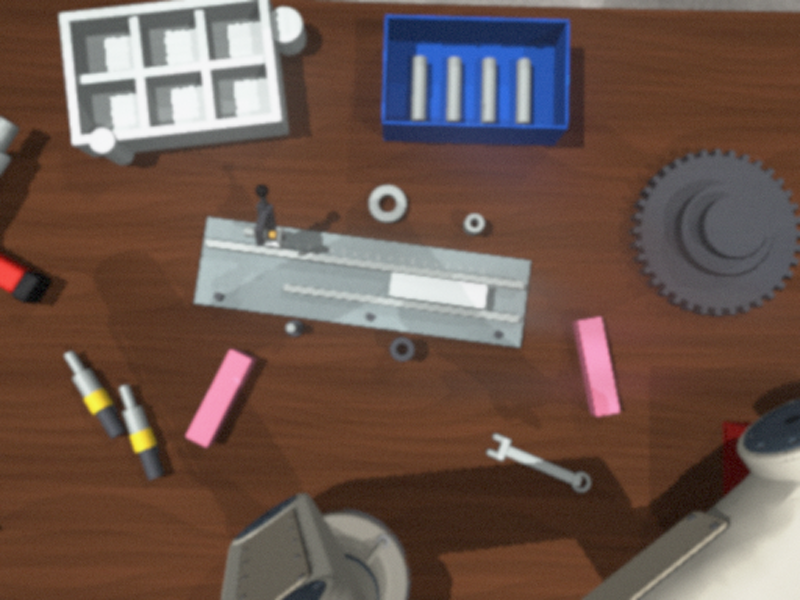

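View pics/scene1.png

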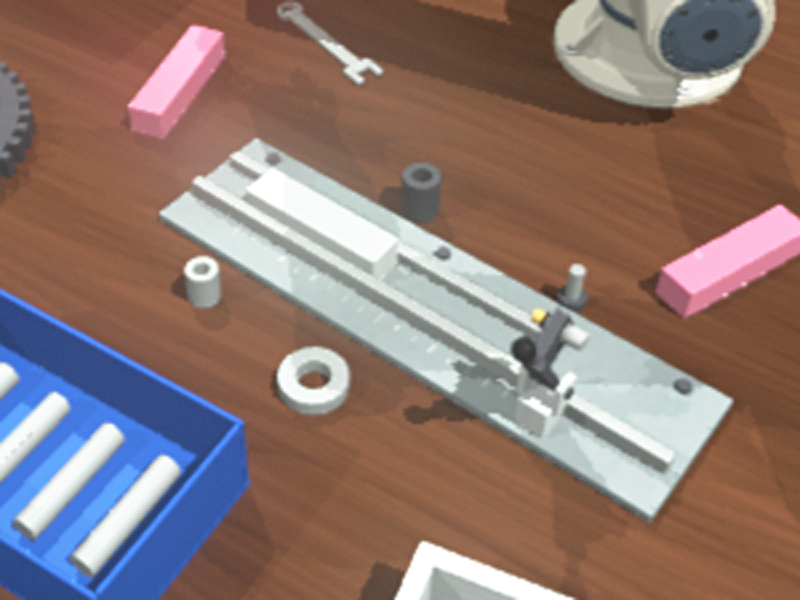

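The top view shows the guide with its corners at about (209,217), (530,261), (521,347) and (195,304) in the 800x600 picture. The blank is at the right (390-490, 272-307) and the tipped-back flag's knob is at (262,190). In the scene crop the knob is at (523,348).

```bash
python3 - <<'E'
from h import *
c=manip.capture("top");s=manip.capture("scene")
C=[at_z(c,np.array(p)*.64,.012)[:2] for p in((209,217),(530,261),(521,347),(195,304))]
print(np.round(C,4),[np.linalg.norm(C[i]-C[i-1]) for i in range(4)])
ctr=np.mean(C,0);yd=(C[0]-C[1])+(C[3]-C[2]);yd/=np.linalg.norm(yd)
# scene corners
q=lambda a,b:(130+a*.375,120+b*.375)
D=[at_z(s,q(*p),.012)[:2] for p in((652,517),(162,214),(256,140),(732,401))]
print(np.round(D,4),np.mean(D,0),[np.linalg.norm(D[i]-D[i-1]) for i in range(4)])
e=(D[0]-D[1])+(D[3]-D[2]);print("yaw dirs",yd,e/np.linalg.norm(e),ctr)
xd=np.array([yd[1],-yd[0]])
def loc(p): d=np.array(p[:2])-ctr;return np.round([d@xd,d@yd],4)
# triangulate knob
o1,d1=ray(c,np.array((262,190))*.64);o2,d2=ray(s,q(523,348))
t=np.linalg.lstsq(np.c_[d1,-d2],o2-o1,rcond=None)[0];a=o1+d1*t[0];b=o2+d2*t[1];k=(a+b)/2
print("knob",k,np.linalg.norm(a-b),loc(k))
for r in manip.masks_of("top","bar"):
    m=r["region"].astype(np.uint8);pts=cv2.findContours(m,0,1)[0][0]
    bx=cv2.boxPoints(cv2.minAreaRect(pts));w=[at_z(c,p,.048) for p in bx]
    print("bar",r["score"],[loc(p) for p in w],loc(np.mean(w,0)))
for t,z in(("socket_a",.05),("bolt",.045),("bearing",.018)):
    for r in manip.masks_of("top",t): print(t,r["score"],loc(at_z(c,r["box"][:2],z)))
for n,p,z in(("sockA",(402,347),.05),("sockB",(474,222),.04),("bolt",(292,326),.03),("bear",(388,203),.018)):
    w=at_z(c,np.array(p)*.64,z);print(n,w,loc(w))
E
```

```text
[[ 0.6019  0.2416]
 [ 0.5415 -0.3101]
 [ 0.3942 -0.297 ]
 [ 0.4522  0.2585]] [np.float64(0.15067338986132062), np.float64(0.5550901555450051), np.float64(0.14784445437217636), np.float64(0.5585654354751445)]
[[ 0.6069  0.2484]
 [ 0.5473 -0.3025]
 [ 0.4032 -0.2879]
 [ 0.4602  0.2637]] [ 0.50440704 -0.01959072] [np.float64(0.14751633710553783), np.float64(0.5540773771995611), np.float64(0.1447558719121424), np.float64(0.5544864665015553)]
yaw dirs [0.10634568 0.99432922] [0.10520514 0.99445054] [ 0.49746425 -0.02675691]
knob [0.61926642 0.12062768 0.1558203 ] 0.0007995285300866627 [0.1054 0.1595]
bar 0.96 [array([-0.0203, -0.0457]), array([ 0.0219, -0.0457]), array([ 0.0216, -0.2054]), array([-0.0206, -0.205 ])] [ 0.0007 -0.1255]
bar 0.81 [array([-0.2878,  0.2508]), array([-0.1338,  0.199 ]), array([-0.1494,  0.1544]), array([-0.3031,  0.2066])] [-0.2185  0.2027]
bar 0.68 [array([-0.0209, -0.3483]), array([-0.0041, -0.3958]), array([-0.1557, -0.4462]), array([-0.1724, -0.3991])] [-0.0883 -0.3973]
socket_a 0.71 [ 0.1149 -0.1761]
socket_a 0.49 [-0.1033 -0.0774]
bearing 0.79 [ 0.1334 -0.0209]
bearing 0.37 [0.0917 0.1795]
sockA [ 0.38947758 -0.09493742  0.05      ] [-0.1001 -0.0793]
sockB [ 0.60119389 -0.2097903   0.04      ] [ 0.1226 -0.171 ]
bolt [0.41913225 0.08973772 0.03      ] [-0.0903  0.1075]
bear [ 0.63387442 -0.06428305  0.018     ] [ 0.1396 -0.0228]
```

```bash
cat >> h.py <<'E'
from scipy.spatial.transform import Rotation as Ro
yd=np.array([.1058,.9944,0]);xd=np.array([.9944,-.1058,0]);ctr=np.array([.501,-.023,0])
G=np.c_[-xd,yd,[0,0,-1.]]
def loc(p): d=np.array(p)-ctr;return np.round([d@xd,d@yd,d[2]],4)
def w(x,y,z): return ctr+xd*x+yd*y+[0,0,z]
def plan(tgt,n,R1=G,nr=None):
    s=manip.read_state();R=np.array(s["eef_rot"]);p=np.array(s["ee_pos"])
    rv=Ro.from_matrix(R.T@R1).as_rotvec(degrees=True);m=nr or n;st=(np.array(tgt)-p)/n
    for i in range(n):
        print(np.round(R.T@st,4),np.round(rv/m,2) if i<m else 0)
        if i<m: R=R@Ro.from_rotvec(rv/m,degrees=True).as_matrix()
E
python3 - <<'E'
from h import *
k=np.array([.619,.121,.156]);print(loc(k))
t=k+.042*xd;t[2]=.245;print(t);plan(t,15,nr=5)
E
```

```text
[0.1021 0.1557 0.156 ]
[0.6607648 0.1165564 0.245    ]
[-0.0443  0.0304  0.0006] [ 0.   -0.    4.82]
[-0.0416  0.034   0.0006] [ 0.   -0.    4.82]
[-0.0386  0.0374  0.0006] [ 0.   -0.    4.82]
[-0.0353  0.0405  0.0006] [ 0.   -0.    4.82]
[-0.0318  0.0433  0.0006] [ 0.   -0.    4.82]
[-0.028   0.0459  0.0006] 0
[-0.028   0.0459  0.0006] 0
[-0.028   0.0459  0.0006] 0
[-0.028   0.0459  0.0006] 0
[-0.028   0.0459  0.0006] 0
[-0.028   0.0459  0.0006] 0
[-0.028   0.0459  0.0006] 0
[-0.028   0.0459  0.0006] 0
[-0.028   0.0459  0.0006] 0
[-0.028   0.0459  0.0006] 0
```

Emit:
{"name": "carry_out", "arguments": {"motion": [{"x": -0.044,"y": 0.03,"z": 0,"rz": 4.8,"claw": 0},{"x": -0.042,"y": 0.034,"z": 0,"rz": 4.8,"claw": 0},{"x": -0.039,"y": 0.037,"z": 0,"rz": 4.8,"claw": 0},{"x": -0.035,"y": 0.04,"z": 0,"rz": 4.8,"claw": 0},{"x": -0.032,"y": 0.043,"z": 0,"rz": 4.8,"claw": 0}]}}

```text
invalid input
```

Emit:
{"name": "carry_out", "arguments": {"motion": [{"x": -0.028,"y": 0.046,"z": 0,"claw": 0},{"x": -0.028,"y": 0.046,"z": 0,"claw": 0},{"x": -0.028,"y": 0.046,"z": 0,"claw": 0},{"x": -0.028,"y": 0.046,"z": 0,"claw": 0},{"x": -0.028,"y": 0.046,"z": 0,"claw": 0}]}}

```text
invalid input
```

```bash
python3 - <<'E'
from h import *
k=np.array([.619,.121,.156])
s=manip.read_state();print(s["ee_pos"],s["contact_force"],s["finger_gap"],s["joint_pos"])
t=k+.042*xd;t[2]=.245;plan(t,6)
c=manip.capture("wrist");save(c,"w0.png")
print(proj(c,k))
for n in("flag_knob","bracket"):
  for r in manip.masks_of("wrist",n): print(n,r["score"],r["box"])
E
```

```text
[ 0.17031577 -0.52294946  0.25325778] [-0.34112929  0.04810846  0.58993511] 0.0855174822501242 [-5.56574072e+01  1.46181286e+01  6.19898785e+00 -1.61192532e-03
 -8.15845098e+01 -1.63065482e+01]
[-0.1107  0.076   0.0014] [ 0.   -0.    4.02]
[-0.1051  0.0836  0.0014] [ 0.   -0.    4.02]
[-0.099   0.0908  0.0014] [ 0.   -0.    4.02]
[-0.0924  0.0975  0.0014] [ 0.   -0.    4.02]
[-0.0853  0.1037  0.0014] [ 0.   -0.    4.02]
[-0.0779  0.1094  0.0014] [ 0.   -0.    4.02]
[538.1027182  556.13521691]
```

View pics/w0.png

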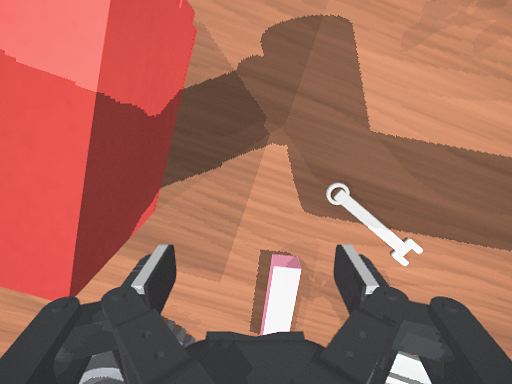

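The wrist picture shows a tall red box at the left (columns 0-195), a pink look-alike at (282,295) and the spanner. I need to know which way the red box lies before moving.

```bash
python3 - <<'E'
from h import *
c=manip.capture("wrist")
s=manip.read_state();p=s["ee_pos"];R=s["eef_rot"];V=np.array(c["view"]);print("cam",-V[:3,:3].T@V[:3,3])
for n,d in(("+x",R[:,0]),("-x",-R[:,0]),("+y",R[:,1]),("-y",-R[:,1])): print(n,proj(c,p+.05*d+[0,0,-.1]))
for uv in((155,205),(60,300),(195,30),(105,90)): print(uv,at_z(c,uv,0),at_z(c,uv,.1))
t=manip.capture("top");o=t["img"][270:320,455:490].astype(int);print(np.argwhere((o[...,0]>120)&(o[...,1]<50)).mean(0)+[270,455],at_z(t,(468,290),.1),at_z(t,(468,290),0))
E
```

```text
cam [ 0.09473498 -0.54787303  0.37257488]
+x [254.6839424  143.27224848]
-x [254.52069478 254.85090801]
+y [313.63213356 202.82235331]
-y [195.53616632 202.70088629]
(155, 205) [ 0.27118334 -0.64128096  0.        ] [ 0.22382418 -0.61621004  0.1       ]
(60, 300) [ 0.48589693 -0.7582293   0.        ] [ 0.38090811 -0.70176917  0.1       ]
(195, 30) [ 0.03577116 -0.64219493  0.        ] [ 0.05159719 -0.61687871  0.1       ]
(105, 90) [ 0.13702419 -0.73497159  0.        ] [ 0.12567367 -0.68475388  0.1       ]
[nan nan] [ 0.24213327 -0.60539662  0.1       ] [ 0.22518049 -0.65683266  0.        ]<stdin>:6: RuntimeWarning: Mean of empty slice.
  ret = um.true_divide(
```

Emit:
{"name": "carry_out", "arguments": {"motion": [{"x": 0,"y": 0,"z": 0,"rx": 0,"ry": 0,"rz": 0,"claw": 0},{"x": 0,"y": 0,"z": 0,"rx": 0,"ry": 0,"rz": 0,"claw": 0},{"x": 0,"y": 0,"z": 0,"rx": 0,"ry": 0,"rz": 0,"claw": 0},{"x": 0,"y": 0,"z": 0,"rx": 0,"ry": 0,"rz": 0,"claw": 0},{"x": 0,"y": 0,"z": 0,"rx": 0,"ry": 0,"rz": 0,"claw": 0}]}}

```text
time_s: 2.08
ee_pos: [0.1703, -0.523, 0.2533]
eef_rot: [[-0.951, -0.31, 0.0], [-0.31, 0.951, 0.0], [-0.0, 0.0, -1.0]]
contact_force: [-0.7, -0.8, -0.2]
finger_gap: 0.0
finger_force: 0.0
```

Emit:
{"name": "carry_out", "arguments": {"motion": [{"x": -0.044,"y": 0.03,"z": 0,"rx": 0,"ry": 0,"rz": 4.8,"claw": 0},{"x": -0.042,"y": 0.034,"z": 0,"rx": 0,"ry": 0,"rz": 4.8,"claw": 0},{"x": -0.039,"y": 0.037,"z": 0,"rx": 0,"ry": 0,"rz": 4.8,"claw": 0},{"x": -0.035,"y": 0.04,"z": 0,"rx": 0,"ry": 0,"rz": 4.8,"claw": 0},{"x": -0.032,"y": 0.043,"z": 0,"rx": 0,"ry": 0,"rz": 4.8,"claw": 0}]}}

```text
time_s: 2.7
ee_pos: [0.3352, -0.3099, 0.2535]
eef_rot: [[-0.994, 0.107, 0.001], [0.107, 0.994, -0.0], [-0.001, -0.0, -1.0]]
contact_force: [2.0, -0.5, 0.8]
finger_gap: 0.0002
finger_force: 0.0
```

Emit:
{"name": "carry_out", "arguments": {"motion": [{"x": -0.028,"y": 0.046,"z": 0,"rx": 0,"ry": 0,"rz": 0,"claw": 0},{"x": -0.028,"y": 0.046,"z": 0,"rx": 0,"ry": 0,"rz": 0,"claw": 0},{"x": -0.028,"y": 0.046,"z": 0,"rx": 0,"ry": 0,"rz": 0,"claw": 0},{"x": -0.028,"y": 0.046,"z": 0,"rx": 0,"ry": 0,"rz": 0,"claw": 0},{"x": -0.028,"y": 0.046,"z": 0,"rx": 0,"ry": 0,"rz": 0,"claw": 0}]}}

```text
time_s: 3.32
ee_pos: [0.4984, -0.0955, 0.2535]
eef_rot: [[-0.995, 0.104, 0.001], [0.104, 0.995, -0.0], [-0.001, -0.0, -1.0]]
contact_force: [1.7, 0.1, -0.0]
finger_gap: -0.0
finger_force: 0.0
```

```bash
python3 - <<'E'
from h import *
k=np.array([.619,.121,.156])
s=manip.read_state();print(s["ee_pos"],s["contact_force"],s["joint_pos"])
t=k+.042*xd;t[2]=.245;plan(t,5)
c=manip.capture("wrist");save(c,"w1.png")
print(proj(c,k))
for n in("flag_knob","bracket","pin"):
  for r in manip.masks_of("wrist",n): print(n,r["score"],r["box"])
E
```

```text
[ 0.49838034 -0.09548981  0.25354181] [ 1.69885463  0.07739903 -0.01514762] [ 6.87546274e+00  9.74650472e+00  1.14558774e-02  1.11216161e-02
 -8.02342102e+01 -1.02822493e+02]
[-0.0279  0.0455  0.0017] [-0.    0.01  0.03]
[-0.0279  0.0456  0.0017] [-0.    0.01  0.03]
[-0.0279  0.0456  0.0017] [-0.    0.01  0.03]
[-0.0278  0.0456  0.0017] [-0.    0.01  0.03]
[-0.0278  0.0456  0.0017] [-0.    0.01  0.03]
[490.03296924 298.28061381]
flag_knob 0.66 [473.6, 259.3, 73.4, 103.8]
bracket 0.56 [459.5, 251.3, 105.0, 120.4]
pin 0.73 [466.1, 228.2, 15.4, 12.7]
```

View pics/w1.png

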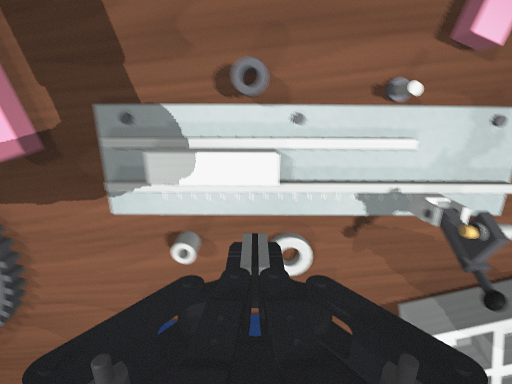

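The wrist view shows the knob at (493,298), about 3 px from the prediction. The blank spans columns 143-280 and the plate's left corners are at (93,104) and (112,214).

Emit:
{"name": "carry_out", "arguments": {"motion": [{"x": -0.028,"y": 0.0455,"z": 0,"rx": 0,"ry": 0,"rz": 0,"claw": 0},{"x": -0.028,"y": 0.0455,"z": 0,"rx": 0,"ry": 0,"rz": 0,"claw": 0},{"x": -0.028,"y": 0.0455,"z": 0,"rx": 0,"ry": 0,"rz": 0,"claw": 0},{"x": -0.028,"y": 0.0455,"z": 0,"rx": 0,"ry": 0,"rz": 0,"claw": 0},{"x": -0.028,"y": 0.0455,"z": 0,"rx": 0,"ry": 0,"rz": 0,"claw": 0}]}}

```text
time_s: 4.15
ee_pos: [0.6612, 0.1145, 0.2538]
eef_rot: [[-0.994, 0.105, 0.001], [0.105, 0.994, -0.0], [-0.001, -0.0, -1.0]]
contact_force: [0.2, -1.3, 0.4]
finger_gap: -0.0002
finger_force: 0.0
```

Emit:
{"name": "carry_out", "arguments": {"motion": [{"x": 0,"y": 0,"z": 0.028,"rx": 0,"ry": 0,"rz": 0,"claw": 0},{"x": 0,"y": 0,"z": 0.028,"rx": 0,"ry": 0,"rz": 0,"claw": 0},{"x": 0,"y": 0,"z": 0.025,"rx": 0,"ry": 0,"rz": 0,"claw": 0},{"x": 0,"y": 0,"z": 0,"rx": 0,"ry": 0,"rz": 0,"claw": 0},{"x": 0,"y": 0,"z": 0,"rx": 0,"ry": 0,"rz": 0,"claw": 0}]}}

```text
time_s: 4.78
ee_pos: [0.661, 0.1138, 0.1739]
eef_rot: [[-0.995, 0.105, 0.002], [0.105, 0.995, 0.0], [-0.002, 0.0, -1.0]]
contact_force: [0.4, 0.6, 0.2]
finger_gap: -0.0001
finger_force: 0.0
```

```bash
python3 - <<'E'
from h import *
s=manip.read_state();print(s["ee_pos"],loc(s["ee_pos"]),s["contact_force"])
t=manip.capture("top");save(t,"t2.png")
print(proj(t,[.619,.121,.156]))
E
```

```text
[0.66098928 0.11382689 0.17392135] [0.1446 0.153  0.1739] [0.3600717  0.56917196 0.20098129]
[167.33766945 121.75642767]
```

Emit:
{"name": "carry_out", "arguments": {"motion": [{"x": 0,"y": 0.002,"z": 0.009,"rx": 0,"ry": 0,"rz": 0,"claw": 0},{"x": 0.01,"y": 0,"z": 0,"rx": 0,"ry": 0,"rz": 0,"claw": 0},{"x": 0.01,"y": 0,"z": 0,"rx": 0,"ry": 0,"rz": 0,"claw": 0},{"x": 0.008,"y": 0,"z": 0,"rx": 0,"ry": 0,"rz": 0,"claw": 0},{"x": 0.008,"y": 0,"z": 0,"rx": 0,"ry": 0,"rz": 0,"claw": 0}]}}

```text
time_s: 5.45
ee_pos: [0.6245, 0.1206, 0.164]
eef_rot: [[-0.995, 0.104, 0.001], [0.104, 0.995, 0.0], [-0.001, 0.001, -1.0]]
contact_force: [0.7, -0.6, 0.4]
finger_gap: -0.0002
finger_force: 0.6
```

Emit:
{"name": "carry_out", "arguments": {"motion": [{"x": 0.008,"y": 0,"z": 0,"rx": 0,"ry": 0,"rz": 0,"claw": 0},{"x": 0.008,"y": 0,"z": 0,"rx": 0,"ry": 0,"rz": 0,"claw": 0},{"x": 0.008,"y": 0,"z": 0,"rx": 0,"ry": 0,"rz": 0,"claw": 0},{"x": 0.008,"y": 0,"z": 0,"rx": 0,"ry": 0,"rz": 0,"claw": 0},{"x": 0.008,"y": 0,"z": 0,"rx": 0,"ry": 0,"rz": 0,"claw": 0}]}}

```text
time_s: 6.08
ee_pos: [0.5843, 0.1245, 0.1631]
eef_rot: [[-0.995, 0.104, -0.001], [0.104, 0.995, -0.0], [0.0, -0.0, -1.0]]
contact_force: [-0.0, 0.0, 0.2]
finger_gap: 0.0001
finger_force: 0.0
```

Emit:
{"name": "carry_out", "arguments": {"motion": [{"x": 0.005,"y": 0,"z": 0,"rx": 0,"ry": 0,"rz": 0,"claw": 0},{"x": 0,"y": 0,"z": 0,"rx": 0,"ry": 0,"rz": 0,"claw": 0},{"x": 0,"y": 0,"z": 0,"rx": 0,"ry": 0,"rz": 0,"claw": 0},{"x": 0,"y": 0,"z": 0,"rx": 0,"ry": 0,"rz": 0,"claw": 0},{"x": 0,"y": 0,"z": 0,"rx": 0,"ry": 0,"rz": 0,"claw": 0}]}}

```text
time_s: 6.7
ee_pos: [0.5802, 0.125, 0.1632]
eef_rot: [[-0.995, 0.104, -0.0], [0.104, 0.995, -0.0], [0.0, -0.0, -1.0]]
contact_force: [0.2, -0.1, -0.1]
finger_gap: -0.0
finger_force: 0.0
```

```bash
python3 - <<'E'
from h import *
s=manip.read_state();print(s["ee_pos"],loc(s["ee_pos"]),s["contact_force"])
t=manip.capture("scene");save(t,"s2.png")
cv2.imwrite('pics/s2.png',cv2.resize(cv2.cvtColor(t["img"],4)[120:345,130:430],(800,600)))
for r in manip.masks_of("scene","flag_knob"): print(r["score"],r["box"])
for th in(0,.5,1,1.5,2): print(th,proj(t,w(.05-.106*np.cos(th),.156,.066+.106*np.sin(th))))
E
```

```text
[0.58015708 0.12502101 0.16317203] [0.0631 0.1556 0.1632] [ 0.21966221 -0.14616325 -0.1159203 ]
0.81 [343.4, 252.7, 25.3, 27.7]
0 [358.05943217 233.68214685]
0.5 [358.75273328 222.33642321]
1 [353.36678773 219.90010904]
1.5 [342.51161208 228.22669664]
2 [328.75300234 246.11960817]
```

View pics/s2.png

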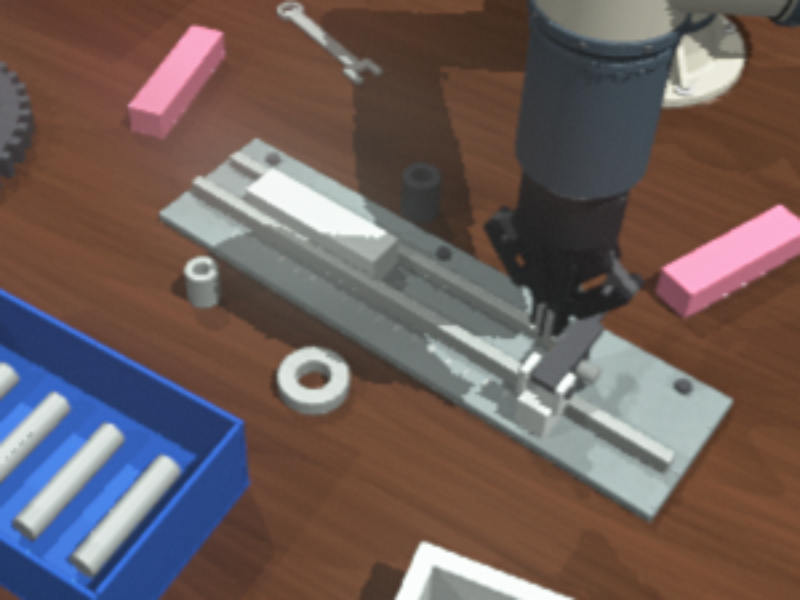

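The flag has tipped over towards the channel, with its arm level at crop (570,355) and the brass pin now hidden. The blank is unmoved at (320,220). I'll lift and go behind the blank.

Emit:
{"name": "carry_out", "arguments": {"motion": [{"x": 0,"y": 0,"z": -0.03,"rx": 0,"ry": 0,"rz": 0,"claw": 0},{"x": 0.01,"y": -0.05,"z": 0,"rx": 0,"ry": 0,"rz": 0,"claw": 0},{"x": 0.01,"y": -0.05,"z": 0,"rx": 0,"ry": 0,"rz": 0,"claw": 0},{"x": 0.01,"y": -0.05,"z": 0,"rx": 0,"ry": 0,"rz": 0,"claw": 0},{"x": 0.01,"y": -0.05,"z": 0,"rx": 0,"ry": 0,"rz": 0,"claw": 0}]}}

```text
time_s: 7.42
ee_pos: [0.5189, -0.0712, 0.1935]
eef_rot: [[-0.995, 0.104, 0.0], [0.104, 0.995, -0.0], [-0.0, -0.0, -1.0]]
contact_force: [0.1, -0.7, -0.0]
finger_gap: -0.0001
finger_force: 0.0
```

Emit:
{"name": "carry_out", "arguments": {"motion": [{"x": 0.01,"y": -0.05,"z": 0,"rx": 0,"ry": 0,"rz": 0,"claw": 0},{"x": 0.01,"y": -0.05,"z": 0,"rx": 0,"ry": 0,"rz": 0,"claw": 0},{"x": 0.003,"y": -0.05,"z": 0,"rx": 0,"ry": 0,"rz": 0,"claw": 0},{"x": 0,"y": -0.041,"z": 0,"rx": 0,"ry": 0,"rz": 0,"claw": 0},{"x": 0,"y": 0,"z": 0.01,"rx": 0,"ry": 0,"rz": 0,"claw": 0}]}}

```text
time_s: 8.05
ee_pos: [0.4766, -0.2598, 0.1836]
eef_rot: [[-0.994, 0.107, 0.001], [0.107, 0.994, -0.001], [-0.001, -0.001, -1.0]]
contact_force: [-0.1, 0.2, -1.3]
finger_gap: 0.0001
finger_force: 0.0
```

```bash
python3 - <<'E'
from h import *
s=manip.read_state();print(s["ee_pos"],loc(s["ee_pos"]),s["contact_force"])
c=manip.capture("wrist");save(c,"w3.png")
t=manip.capture("top")
cv2.imwrite('pics/t3.png',cv2.resize(cv2.cvtColor(t["img"],4)[110:250,80:360],(800,400),interpolation=2))
cv2.imwrite('pics/j3.png',np.vstack([cv2.resize(cv2.imread('pics/w3.png')[:,:],(560,420)),cv2.resize(cv2.imread('pics/t3.png')[0:258,0:800],(560,180))]))
print(proj(t,w(-.056,.156,.066)))
for r in manip.masks_of("top","flag_knob"): print(r["score"],r["box"])
for r in manip.masks_of("wrist","bar")[:2]: print(r["score"],r["box"])
E
```

```text
[ 0.47657879 -0.25983931  0.18357843] [ 0.0008 -0.2381  0.1836] [-0.07179571  0.1849835  -1.28185516]
[165.92105365 191.04864058]
0.79 [172.2, 171.0, 18.5, 42.0]
0.75 [307.3, 271.1, 31.2, 28.9]
0.72 [75.9, 88.3, 130.4, 176.2]
```

View pics/j3.png

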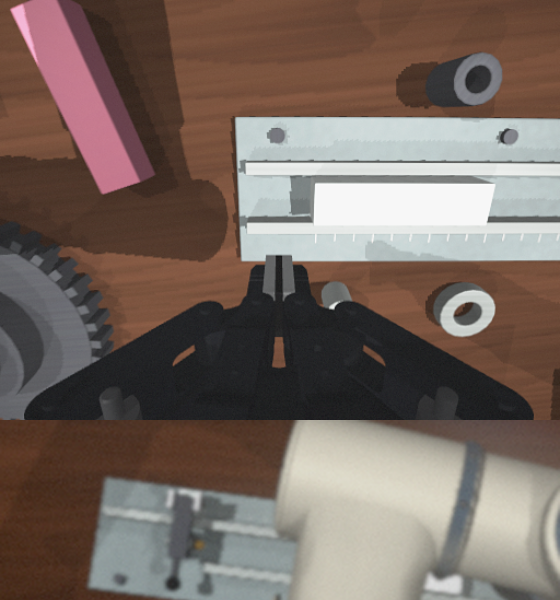

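The wrist part shows the blank's rear top edge at (314,182-226) of the 560-wide picture. The top part shows the flag fully down with the knob at (172,582) as predicted and the brass pin at (197,545).

```bash
python3 - <<'E'
from h import *
c=manip.capture("wrist");k=512/560
for n,p,z in(("rearTL",(314,182),.048),("rearBL",(314,226),.048),("frTR",(495,185),.048),("frBR",(488,228),.048),("railtop",(290,162),.026),("railinner",(290,175),.026),("fence inner",(290,222),.032),("fence outer",(290,234),.032),("plate c1",(236,117),.012),("plate c2",(241,262),.012)):
    print(n,loc(at_z(c,np.array(p)*k,z)))
t=manip.capture("top");hsv=cv2.cvtColor(t["img"],cv2.COLOR_RGB2HSV)
sub=t["img"][160:185,165:200].astype(int);m=(sub[...,0]-sub[...,2]>60)
yx=np.argwhere(m)+[160,165];print(yx.min(0),yx.max(0),len(yx))
mid=yx.mean(0);
for u in(yx[:,1].min()-.5,mid[1],yx[:,1].max()+.5): print(loc(at_z(t,(u,mid[0]),.036)))
for r in manip.masks_of("top","flag_knob"): print("knob arm ctr",loc(at_z(t,r["box"][:2],.07)))
E
```

```text
rearTL [-0.0231 -0.2046  0.048 ]
rearBL [ 0.0173 -0.203   0.048 ]
frTR [-0.0214 -0.046   0.048 ]
frBR [ 0.0188 -0.0434  0.048 ]
railtop [-0.0369 -0.2247  0.026 ]
railinner [-0.0248 -0.2245  0.026 ]
fence inner [ 0.0194 -0.224   0.032 ]
fence outer [ 0.0317 -0.2238  0.032 ]
plate c1 [-0.0761 -0.2745  0.012 ]
plate c2 [ 0.0724 -0.2749  0.012 ]
[172 179] [172 179] 1
[-0.0016  0.1378  0.036 ]
[-0.0014  0.1365  0.036 ]
[-0.0013  0.1352  0.036 ]
knob arm ctr [-0.0076  0.1448  0.07  ]
```

Emit:
{"name": "carry_out", "arguments": {"motion": [{"x": 0.003,"y": -0.003,"z": 0.035,"rx": 0,"ry": 0,"rz": 0,"claw": 0},{"x": 0,"y": 0,"z": 0.035,"rx": 0,"ry": 0,"rz": 0,"claw": 0},{"x": 0,"y": 0,"z": 0.035,"rx": 0,"ry": 0,"rz": 0,"claw": 0},{"x": 0,"y": 0,"z": 0.02,"rx": 0,"ry": 0,"rz": 0,"claw": 0},{"x": 0,"y": 0,"z": 0.009,"rx": 0,"ry": 0,"rz": 0,"claw": 0}]}}

```text
time_s: 9.02
ee_pos: [0.4733, -0.2594, 0.0485]
eef_rot: [[-0.995, 0.103, -0.001], [0.103, 0.995, 0.0], [0.001, 0.0, -1.0]]
contact_force: [0.1, -0.5, -0.5]
finger_gap: 0.0
finger_force: 0.0
```

Emit:
{"name": "carry_out", "arguments": {"motion": [{"x": 0,"y": 0.002,"z": 0,"rx": 0,"ry": 0,"rz": 0,"claw": 0},{"x": 0,"y": 0.003,"z": 0,"rx": 0,"ry": 0,"rz": 0,"claw": 0},{"x": 0,"y": 0.003,"z": 0,"rx": 0,"ry": 0,"rz": 0,"claw": 0},{"x": 0,"y": 0.003,"z": 0,"rx": 0,"ry": 0,"rz": 0,"claw": 0},{"x": 0,"y": 0.003,"z": 0,"rx": 0,"ry": 0,"rz": 0,"claw": 0}]}}

```text
time_s: 9.65
ee_pos: [0.475, -0.2458, 0.0495]
eef_rot: [[-0.995, 0.104, 0.0], [0.104, 0.995, -0.0], [-0.0, -0.0, -1.0]]
contact_force: [0.1, -1.0, 0.3]
finger_gap: -0.0
finger_force: 0.0
```

Emit:
{"name": "carry_out", "arguments": {"motion": [{"x": 0,"y": 0.003,"z": 0,"rx": 0,"ry": 0,"rz": 0,"claw": 0},{"x": 0,"y": 0.003,"z": 0,"rx": 0,"ry": 0,"rz": 0,"claw": 0},{"x": 0,"y": 0.003,"z": 0,"rx": 0,"ry": 0,"rz": 0,"claw": 0},{"x": 0,"y": 0.003,"z": 0,"rx": 0,"ry": 0,"rz": 0,"claw": 0},{"x": 0,"y": 0.003,"z": 0,"rx": 0,"ry": 0,"rz": 0,"claw": 0}]}}

```text
time_s: 10.28
ee_pos: [0.4765, -0.2311, 0.0493]
eef_rot: [[-0.995, 0.104, 0.0], [0.104, 0.995, -0.0], [-0.0, -0.0, -1.0]]
contact_force: [-0.2, -3.1, 0.0]
finger_gap: 0.0
finger_force: 1.7
```

```bash
python3 - <<'E'
from h import *
s=manip.read_state();print(s["ee_pos"],loc(s["ee_pos"]),s["contact_force"]@yd)
c=manip.capture("wrist");save(c,"w4.png")
for r in manip.masks_of("wrist","bar")[:3]:
    b=r["box"];print(r["score"],np.round(b),loc(at_z(c,(b[0]+b[2]/2,b[1]),.048)),loc(at_z(c,(b[0]-b[2]/2,b[1]),.048)))
E
```

```text
[ 0.47649722 -0.23108435  0.04933391] [-0.0024 -0.2095  0.0493] -3.059445567793153
0.74 [ 10. 189.  19.  42.] [-0.0444 -0.3196  0.048 ] [-0.0443 -0.3289  0.048 ]
0.63 [393. 254. 233.  87.] [-0.0106 -0.0805  0.048 ] [-0.011  -0.1992  0.048 ]
```

Emit:
{"name": "carry_out", "arguments": {"motion": [{"x": 0,"y": 0.008,"z": 0,"rx": 0,"ry": 0,"rz": 0,"claw": 0},{"x": 0,"y": 0.01,"z": 0,"rx": 0,"ry": 0,"rz": 0,"claw": 0},{"x": 0,"y": 0.01,"z": 0,"rx": 0,"ry": 0,"rz": 0,"claw": 0},{"x": 0,"y": 0.01,"z": 0,"rx": 0,"ry": 0,"rz": 0,"claw": 0},{"x": 0,"y": 0.01,"z": 0,"rx": 0,"ry": 0,"rz": 0,"claw": 0}]}}

```text
time_s: 11.0
ee_pos: [0.4815, -0.1826, 0.0493]
eef_rot: [[-0.995, 0.104, 0.0], [0.104, 0.995, -0.0], [-0.0, -0.0, -1.0]]
contact_force: [-0.4, -4.3, 0.3]
finger_gap: 0.0002
finger_force: 1.9
```

Emit:
{"name": "carry_out", "arguments": {"motion": [{"x": 0,"y": 0.01,"z": 0,"rx": 0,"ry": 0,"rz": 0,"claw": 0},{"x": 0,"y": 0.01,"z": 0,"rx": 0,"ry": 0,"rz": 0,"claw": 0},{"x": 0,"y": 0.01,"z": 0,"rx": 0,"ry": 0,"rz": 0,"claw": 0},{"x": 0,"y": 0.01,"z": 0,"rx": 0,"ry": 0,"rz": 0,"claw": 0},{"x": 0,"y": 0.008,"z": 0,"rx": 0,"ry": 0,"rz": 0,"claw": 0}]}}

```text
time_s: 11.62
ee_pos: [0.4865, -0.135, 0.0493]
eef_rot: [[-0.995, 0.104, -0.0], [0.104, 0.995, -0.0], [0.0, -0.0, -1.0]]
contact_force: [0.2, -4.2, 1.1]
finger_gap: 0.0001
finger_force: 2.0
```

Emit:
{"name": "carry_out", "arguments": {"motion": [{"x": 0,"y": 0.008,"z": 0,"rx": 0,"ry": 0,"rz": 0,"claw": 0},{"x": 0,"y": 0.007,"z": 0,"rx": 0,"ry": 0,"rz": 0,"claw": 0},{"x": 0,"y": 0.006,"z": 0,"rx": 0,"ry": 0,"rz": 0,"claw": 0},{"x": 0,"y": 0.005,"z": 0,"rx": 0,"ry": 0,"rz": 0,"claw": 0},{"x": 0,"y": 0.004,"z": 0,"rx": 0,"ry": 0,"rz": 0,"claw": 0}]}}

```text
time_s: 12.25
ee_pos: [0.4896, -0.1056, 0.0493]
eef_rot: [[-0.995, 0.104, -0.0], [0.104, 0.995, -0.0], [0.0, -0.0, -1.0]]
contact_force: [-0.9, -4.0, 2.0]
finger_gap: 0.0004
finger_force: 2.2
```

```bash
python3 - <<'E'
from h import *
s=manip.read_state();print(s["ee_pos"],loc(s["ee_pos"]),s["contact_force"]@yd)
c=manip.capture("scene");t=manip.capture("top");wr=manip.capture("wrist")
f=lambda i,a,b,e,g,W,H:cv2.resize(cv2.cvtColor(i["img"],4)[a:b,e:g],(W,H),interpolation=2)
cv2.imwrite("pics/j5.png",np.vstack([np.hstack([f(c,190,290,250,390,420,300),f(t,140,220,140,240,375,300)]),f(wr,84,284,0,512,795,300)]))
for r in manip.masks_of("wrist","bar")[:3]:
    b=r["box"];print(r["score"],np.round(b))
E
```

```text
[ 0.48958815 -0.10556367  0.04930227] [-0.0026 -0.0833  0.0493] -4.071183060523569
0.98 [395. 256. 231.  88.]
```

View pics/j5.png

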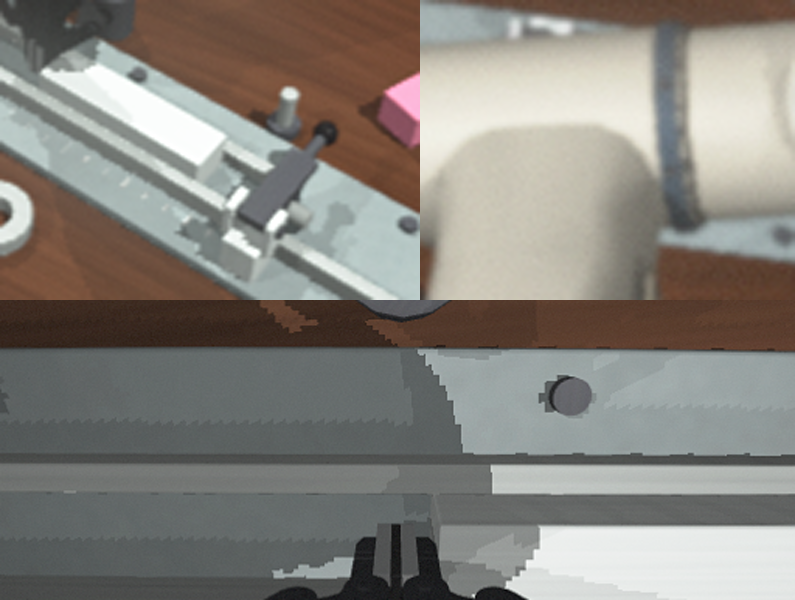

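The scene crop shows the blank's front top edge from (196,156) to (225,133), with the flag down just beyond it. The arm's -y edge runs from about (240,212) to (290,155).

```bash
python3 - <<'E'
from h import *
c=manip.capture("scene");q=lambda p:(250+p[0]/3,190+p[1]/3)
for n,p,z in(("bar fr+x",(196,156),.048),("bar fr-x",(225,133),.048),("arm -y far",(290,155),.071),("arm -y near",(243,205),.071),("arm +y",(316,165),.071),("knob",(326,133),.066)): print(n,loc(at_z(c,q(p),z)))
E
```

```text
bar fr+x [0.015  0.0843 0.048 ]
bar fr-x [-0.0197  0.0892  0.048 ]
arm -y far [-0.0137  0.1492  0.071 ]
arm -y near [0.0503 0.1466 0.071 ]
arm +y [-0.0175  0.1698  0.071 ]
knob [-0.0551  0.1581  0.066 ]
```

Emit:
{"name": "carry_out", "arguments": {"motion": [{"x": 0,"y": 0.004,"z": 0,"rx": 0,"ry": 0,"rz": 0,"claw": 0},{"x": 0,"y": 0.005,"z": 0,"rx": 0,"ry": 0,"rz": 0,"claw": 0},{"x": 0,"y": 0.005,"z": 0,"rx": 0,"ry": 0,"rz": 0,"claw": 0},{"x": 0,"y": 0.003,"z": 0,"rx": 0,"ry": 0,"rz": 0,"claw": 0},{"x": 0,"y": 0.001,"z": 0,"rx": 0,"ry": 0,"rz": 0,"claw": 0}]}}

```text
time_s: 13.12
ee_pos: [0.4913, -0.0876, 0.0491]
eef_rot: [[-0.995, 0.104, -0.0], [0.104, 0.995, 0.0], [0.0, 0.0, -1.0]]
contact_force: [0.1, -2.7, -2.1]
finger_gap: -0.0003
finger_force: 1.3
```

Emit:
{"name": "carry_out", "arguments": {"motion": [{"x": 0,"y": 0.0005,"z": 0,"rx": 0,"ry": 0,"rz": 0,"claw": 0},{"x": 0,"y": 0.0005,"z": 0,"rx": 0,"ry": 0,"rz": 0,"claw": 0},{"x": 0,"y": 0.0005,"z": 0,"rx": 0,"ry": 0,"rz": 0,"claw": 0},{"x": 0,"y": 0.0005,"z": 0,"rx": 0,"ry": 0,"rz": 0,"claw": 0},{"x": 0,"y": 0.0005,"z": 0,"rx": 0,"ry": 0,"rz": 0,"claw": 0}]}}

```text
time_s: 13.75
ee_pos: [0.4917, -0.0854, 0.0493]
eef_rot: [[-0.995, 0.104, 0.0], [0.104, 0.995, 0.0], [-0.0, 0.0, -1.0]]
contact_force: [-0.4, -2.5, -1.9]
finger_gap: -0.0002
finger_force: 1.3
```

Emit:
{"name": "carry_out", "arguments": {"motion": [{"x": 0,"y": 0.0005,"z": 0,"rx": 0,"ry": 0,"rz": 0,"claw": 0},{"x": 0,"y": 0.0005,"z": 0,"rx": 0,"ry": 0,"rz": 0,"claw": 0},{"x": 0,"y": 0.0005,"z": 0,"rx": 0,"ry": 0,"rz": 0,"claw": 0},{"x": 0,"y": 0.0005,"z": 0,"rx": 0,"ry": 0,"rz": 0,"claw": 0},{"x": 0,"y": 0.0005,"z": 0,"rx": 0,"ry": 0,"rz": 0,"claw": 0}]}}

```text
time_s: 14.38
ee_pos: [0.492, -0.0829, 0.0493]
eef_rot: [[-0.995, 0.104, -0.0], [0.104, 0.995, 0.0], [0.0, 0.0, -1.0]]
contact_force: [-0.5, -2.8, -1.3]
finger_gap: -0.0004
finger_force: 1.3
```

Emit:
{"name": "carry_out", "arguments": {"motion": [{"x": 0,"y": 0.0005,"z": 0,"rx": 0,"ry": 0,"rz": 0,"claw": 0},{"x": 0,"y": 0.0005,"z": 0,"rx": 0,"ry": 0,"rz": 0,"claw": 0},{"x": 0,"y": 0.0005,"z": 0,"rx": 0,"ry": 0,"rz": 0,"claw": 0},{"x": 0,"y": 0.0005,"z": 0,"rx": 0,"ry": 0,"rz": 0,"claw": 0},{"x": 0,"y": 0.0005,"z": 0,"rx": 0,"ry": 0,"rz": 0,"claw": 0}]}}

```text
time_s: 15.0
ee_pos: [0.4922, -0.0804, 0.0493]
eef_rot: [[-0.995, 0.104, -0.0], [0.104, 0.995, 0.0], [0.0, 0.0, -1.0]]
contact_force: [-0.0, -2.5, -2.2]
finger_gap: 0.0002
finger_force: 1.3
```

Emit:
{"name": "carry_out", "arguments": {"motion": [{"x": 0,"y": 0.0005,"z": 0,"rx": 0,"ry": 0,"rz": 0,"claw": 0},{"x": 0,"y": 0.0005,"z": 0,"rx": 0,"ry": 0,"rz": 0,"claw": 0},{"x": 0,"y": 0.0005,"z": 0,"rx": 0,"ry": 0,"rz": 0,"claw": 0},{"x": 0,"y": 0.0005,"z": 0,"rx": 0,"ry": 0,"rz": 0,"claw": 0},{"x": 0,"y": 0.0005,"z": 0,"rx": 0,"ry": 0,"rz": 0,"claw": 0}]}}

```text
time_s: 15.62
ee_pos: [0.4925, -0.0779, 0.0493]
eef_rot: [[-0.995, 0.104, -0.0], [0.104, 0.995, 0.0], [0.0, 0.0, -1.0]]
contact_force: [-0.6, -3.0, -1.8]
finger_gap: -0.0001
finger_force: 1.3
```

Emit:
{"name": "carry_out", "arguments": {"motion": [{"x": 0,"y": 0.0005,"z": 0,"rx": 0,"ry": 0,"rz": 0,"claw": 0},{"x": 0,"y": 0.0005,"z": 0,"rx": 0,"ry": 0,"rz": 0,"claw": 0},{"x": 0,"y": 0.0005,"z": 0,"rx": 0,"ry": 0,"rz": 0,"claw": 0},{"x": 0,"y": 0.0005,"z": 0,"rx": 0,"ry": 0,"rz": 0,"claw": 0},{"x": 0,"y": 0.0005,"z": 0,"rx": 0,"ry": 0,"rz": 0,"claw": 0}]}}

```text
time_s: 16.25
ee_pos: [0.4927, -0.0755, 0.0493]
eef_rot: [[-0.995, 0.104, -0.0], [0.104, 0.995, -0.0], [0.0, -0.0, -1.0]]
contact_force: [-0.1, -2.4, -1.3]
finger_gap: -0.0
finger_force: 1.3
```

Emit:
{"name": "carry_out", "arguments": {"motion": [{"x": 0,"y": 0.0005,"z": 0,"rx": 0,"ry": 0,"rz": 0,"claw": 0},{"x": 0,"y": 0.0005,"z": 0,"rx": 0,"ry": 0,"rz": 0,"claw": 0},{"x": 0,"y": 0.0005,"z": 0,"rx": 0,"ry": 0,"rz": 0,"claw": 0},{"x": 0,"y": 0.0005,"z": 0,"rx": 0,"ry": 0,"rz": 0,"claw": 0},{"x": 0,"y": 0.0005,"z": 0,"rx": 0,"ry": 0,"rz": 0,"claw": 0}]}}

```text
time_s: 16.88
ee_pos: [0.493, -0.073, 0.0493]
eef_rot: [[-0.995, 0.104, 0.0], [0.104, 0.995, -0.0], [-0.0, -0.0, -1.0]]
contact_force: [-1.0, -2.1, -1.3]
finger_gap: 0.0001
finger_force: 1.3
```

Emit:
{"name": "carry_out", "arguments": {"motion": [{"x": 0,"y": 0.0005,"z": 0,"rx": 0,"ry": 0,"rz": 0,"claw": 0},{"x": 0,"y": 0.0005,"z": 0,"rx": 0,"ry": 0,"rz": 0,"claw": 0},{"x": 0,"y": 0.0005,"z": 0,"rx": 0,"ry": 0,"rz": 0,"claw": 0},{"x": 0,"y": 0.0005,"z": 0,"rx": 0,"ry": 0,"rz": 0,"claw": 0},{"x": 0,"y": 0.0005,"z": 0,"rx": 0,"ry": 0,"rz": 0,"claw": 0}]}}

```text
time_s: 17.5
ee_pos: [0.4933, -0.0705, 0.0493]
eef_rot: [[-0.995, 0.104, 0.0], [0.104, 0.995, 0.0], [-0.0, 0.0, -1.0]]
contact_force: [-0.2, -2.9, -2.3]
finger_gap: 0.0002
finger_force: 1.3
```

Emit:
{"name": "carry_out", "arguments": {"motion": [{"x": 0,"y": 0.0005,"z": 0,"rx": 0,"ry": 0,"rz": 0,"claw": 0},{"x": 0,"y": 0.0005,"z": 0,"rx": 0,"ry": 0,"rz": 0,"claw": 0},{"x": 0,"y": 0.0005,"z": 0,"rx": 0,"ry": 0,"rz": 0,"claw": 0},{"x": 0,"y": 0.0005,"z": 0,"rx": 0,"ry": 0,"rz": 0,"claw": 0},{"x": 0,"y": 0.0005,"z": 0,"rx": 0,"ry": 0,"rz": 0,"claw": 0}]}}

```text
time_s: 18.12
ee_pos: [0.4935, -0.068, 0.0493]
eef_rot: [[-0.995, 0.104, -0.0], [0.104, 0.995, -0.0], [0.0, -0.0, -1.0]]
contact_force: [-0.2, -2.2, -1.8]
finger_gap: 0.0001
finger_force: 1.3
```

Emit:
{"name": "carry_out", "arguments": {"motion": [{"x": 0,"y": 0.0005,"z": 0,"rx": 0,"ry": 0,"rz": 0,"claw": 0},{"x": 0,"y": 0.0005,"z": 0,"rx": 0,"ry": 0,"rz": 0,"claw": 0},{"x": 0,"y": 0.0005,"z": 0,"rx": 0,"ry": 0,"rz": 0,"claw": 0},{"x": 0,"y": 0.0005,"z": 0,"rx": 0,"ry": 0,"rz": 0,"claw": 0},{"x": 0,"y": 0.0005,"z": 0,"rx": 0,"ry": 0,"rz": 0,"claw": 0}]}}

```text
time_s: 18.75
ee_pos: [0.4938, -0.0655, 0.0493]
eef_rot: [[-0.995, 0.104, -0.0], [0.104, 0.995, -0.0], [0.0, -0.0, -1.0]]
contact_force: [-0.2, -1.8, -0.8]
finger_gap: 0.0003
finger_force: 1.3
```

Emit:
{"name": "carry_out", "arguments": {"motion": [{"x": 0,"y": 0.0005,"z": 0,"rx": 0,"ry": 0,"rz": 0,"claw": 0},{"x": 0,"y": 0.0005,"z": 0,"rx": 0,"ry": 0,"rz": 0,"claw": 0},{"x": 0,"y": 0.0005,"z": 0,"rx": 0,"ry": 0,"rz": 0,"claw": 0},{"x": 0,"y": 0.0005,"z": 0,"rx": 0,"ry": 0,"rz": 0,"claw": 0},{"x": 0,"y": 0.0005,"z": 0,"rx": 0,"ry": 0,"rz": 0,"claw": 0}]}}

```text
time_s: 19.38
ee_pos: [0.494, -0.063, 0.0493]
eef_rot: [[-0.995, 0.104, -0.0], [0.104, 0.995, -0.0], [0.0, -0.0, -1.0]]
contact_force: [-0.0, -3.0, -1.7]
finger_gap: 0.0001
finger_force: 1.3
```

Emit:
{"name": "carry_out", "arguments": {"motion": [{"x": 0,"y": 0.0005,"z": 0,"rx": 0,"ry": 0,"rz": 0,"claw": 0},{"x": 0,"y": 0.0005,"z": 0,"rx": 0,"ry": 0,"rz": 0,"claw": 0},{"x": 0,"y": 0.0005,"z": 0,"rx": 0,"ry": 0,"rz": 0,"claw": 0},{"x": 0,"y": 0.0005,"z": 0,"rx": 0,"ry": 0,"rz": 0,"claw": 0},{"x": 0,"y": 0.0005,"z": 0,"rx": 0,"ry": 0,"rz": 0,"claw": 0}]}}

```text
time_s: 20.0
ee_pos: [0.4943, -0.0605, 0.0493]
eef_rot: [[-0.995, 0.104, 0.0], [0.104, 0.995, 0.0], [-0.0, 0.0, -1.0]]
contact_force: [-0.3, -3.0, -2.1]
finger_gap: -0.0
finger_force: 1.3
```

Emit:
{"name": "carry_out", "arguments": {"motion": [{"x": 0,"y": 0.0005,"z": 0,"rx": 0,"ry": 0,"rz": 0,"claw": 0},{"x": 0,"y": 0.0005,"z": 0,"rx": 0,"ry": 0,"rz": 0,"claw": 0},{"x": 0,"y": 0.0005,"z": 0,"rx": 0,"ry": 0,"rz": 0,"claw": 0},{"x": 0,"y": 0.0005,"z": 0,"rx": 0,"ry": 0,"rz": 0,"claw": 0},{"x": 0,"y": 0.0005,"z": 0,"rx": 0,"ry": 0,"rz": 0,"claw": 0}]}}

```text
time_s: 20.62
ee_pos: [0.4945, -0.058, 0.0493]
eef_rot: [[-0.995, 0.104, -0.0], [0.104, 0.995, 0.0], [0.0, 0.0, -1.0]]
contact_force: [0.1, -2.9, -2.5]
finger_gap: 0.0001
finger_force: 1.4
```

Emit:
{"name": "carry_out", "arguments": {"motion": [{"x": 0,"y": 0.0005,"z": 0,"rx": 0,"ry": 0,"rz": 0,"claw": 0},{"x": 0,"y": 0.0005,"z": 0,"rx": 0,"ry": 0,"rz": 0,"claw": 0},{"x": 0,"y": 0.0005,"z": 0,"rx": 0,"ry": 0,"rz": 0,"claw": 0},{"x": 0,"y": 0.0005,"z": 0,"rx": 0,"ry": 0,"rz": 0,"claw": 0},{"x": 0,"y": 0.0005,"z": 0,"rx": 0,"ry": 0,"rz": 0,"claw": 0}]}}

```text
time_s: 21.25
ee_pos: [0.4945, -0.0563, 0.0493]
eef_rot: [[-0.995, 0.104, -0.001], [0.104, 0.995, -0.001], [0.001, -0.001, -1.0]]
contact_force: [-0.6, -7.2, -1.4]
finger_gap: 0.0001
finger_force: 3.8
```

Contact at the shoulder, with about 5 N on the stop. I'll press a little further, then hold.

Emit:
{"name": "carry_out", "arguments": {"motion": [{"x": 0,"y": 0.0005,"z": 0,"rx": 0,"ry": 0,"rz": 0,"claw": 0},{"x": 0,"y": 0.0005,"z": 0,"rx": 0,"ry": 0,"rz": 0,"claw": 0},{"x": 0,"y": 0,"z": 0,"rx": 0,"ry": 0,"rz": 0,"claw": 0},{"x": 0,"y": 0,"z": 0,"rx": 0,"ry": 0,"rz": 0,"claw": 0},{"x": 0,"y": 0,"z": 0,"rx": 0,"ry": 0,"rz": 0,"claw": 0}]}}

```text
time_s: 21.88
ee_pos: [0.4943, -0.0558, 0.0493]
eef_rot: [[-0.995, 0.104, -0.001], [0.104, 0.995, -0.002], [0.001, -0.002, -1.0]]
contact_force: [-0.9, -8.7, -1.6]
finger_gap: -0.0002
finger_force: 4.4
```

Emit:
{"name": "carry_out", "arguments": {"motion": [{"x": 0,"y": 0.001,"z": 0,"rx": 0,"ry": 0,"rz": 0,"claw": 0},{"x": 0,"y": 0.001,"z": 0,"rx": 0,"ry": 0,"rz": 0,"claw": 0},{"x": 0,"y": 0,"z": 0,"rx": 0,"ry": 0,"rz": 0,"claw": 0},{"x": 0,"y": 0,"z": 0,"rx": 0,"ry": 0,"rz": 0,"claw": 0},{"x": 0,"y": 0,"z": 0,"rx": 0,"ry": 0,"rz": 0,"claw": 0}]}}

```text
time_s: 22.5
ee_pos: [0.4941, -0.0547, 0.0493]
eef_rot: [[-0.995, 0.104, -0.003], [0.104, 0.995, -0.003], [0.002, -0.004, -1.0]]
contact_force: [-1.4, -12.7, -0.5]
finger_gap: 0.0004
finger_force: 6.3
```

Emit:
{"name": "carry_out", "arguments": {"motion": [{"x": 0,"y": 0,"z": 0,"rx": 0,"ry": 0,"rz": 0,"claw": 0},{"x": 0,"y": 0,"z": 0,"rx": 0,"ry": 0,"rz": 0,"claw": 0},{"x": 0,"y": -0.002,"z": 0,"rx": 0,"ry": 0,"rz": 0,"claw": 0},{"x": 0,"y": -0.003,"z": 0,"rx": 0,"ry": 0,"rz": 0,"claw": 0},{"x": 0,"y": -0.004,"z": 0,"rx": 0,"ry": 0,"rz": 0,"claw": 0}]}}

```text
time_s: 23.12
ee_pos: [0.4948, -0.0611, 0.0496]
eef_rot: [[-0.995, 0.104, 0.002], [0.104, 0.995, 0.001], [-0.001, 0.001, -1.0]]
contact_force: [0.2, -0.4, -0.8]
finger_gap: -0.0004
finger_force: 0.0
```

Emit:
{"name": "carry_out", "arguments": {"motion": [{"x": 0,"y": -0.01,"z": 0,"rx": 0,"ry": 0,"rz": 0,"claw": 0},{"x": 0,"y": -0.015,"z": 0,"rx": 0,"ry": 0,"rz": 0,"claw": 0},{"x": 0,"y": 0,"z": -0.03,"rx": 0,"ry": 0,"rz": 0,"claw": 0},{"x": 0,"y": 0,"z": -0.05,"rx": 0,"ry": 0,"rz": 0,"claw": 0},{"x": 0,"y": 0,"z": -0.05,"rx": 0,"ry": 0,"rz": 0,"claw": 0}]}}

```text
time_s: 23.75
ee_pos: [0.4912, -0.0873, 0.1807]
eef_rot: [[-0.995, 0.104, -0.001], [0.104, 0.995, -0.0], [0.001, -0.0, -1.0]]
contact_force: [1.7, -0.3, 0.3]
finger_gap: 0.0003
finger_force: 0.0
```

```bash
python3 - <<'E'
from h import *
s=manip.read_state();print(s["ee_pos"],loc(s["ee_pos"]),s["contact_force"],s["finger_force"])
c=manip.capture("scene");wr=manip.capture("wrist")
f=lambda i,a,b,e,g,W,H:cv2.resize(cv2.cvtColor(i["img"],4)[a:b,e:g],(W,H),interpolation=2)
cv2.imwrite("pics/j6.png",np.hstack([f(c,190,290,250,390,420,300),f(wr,0,384,112,512,312,300)]))
E
```

```text
[ 0.49115431 -0.08726314  0.18065297] [-0.003  -0.0649  0.1807] [ 1.67175775 -0.2977124   0.27454702] 0.0
```

View pics/j6.png

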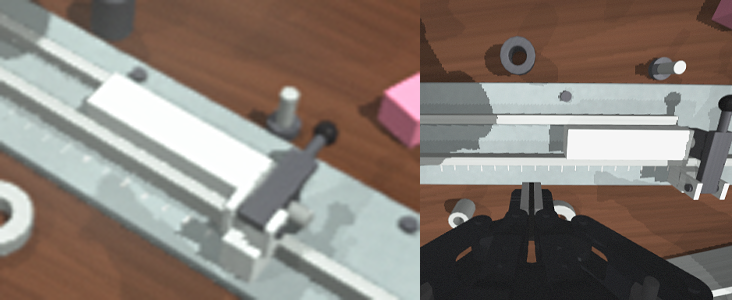

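The blank lies against the lowered stop (crop: front end at (265,165), knob at (326,132)) and the gripper is clear above it. Handing in.

```bash
python3 -c "
from station import manip
print(manip.sign_off())"
```

```text
the job is handed in; nothing more can be done
None
```

The flag is down, the blank was pressed home against the stop with about 10 N (estimated from the wrist force less sliding friction) and left seated, the bystanders were left alone, and the job is handed in; no verdict was returned.

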